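# Tilt check of a sample tube from the block heater

### The arm

A 6-joint arm with a two-finger parallel gripper is mounted at the origin on a cart in front of the work surface, level with it; the furniture and walls round the work are solid. World frame = base frame: x ahead of the robot, y to its left, z up, the work surface at z = 0. Lengths are in m, angles in rad, forces in N, time in s.
With the tool pointing down it reaches from about 0.3 to 0.775 m from the base axis. Payload 14.6 kg.
Tool frame: the origin (TCP) lies at the very end of the fingers, on their centre line; the grasp point (between the pads) lies 19 mm behind it; z points along the fingers, y is the line along which they close (so a half turn about z gives the same grasp; the last joint's range is limited). The gripper opens to 85 mm and grips with 20 to 120 N. Pads are 22 mm wide; open, the fingers measure 114 mm over their backs; the gripper's body (76 mm by 85 mm) begins 54 mm behind the grasp point. The pads swing forward as they close: fully open they stand 13 mm farther back than shut.
Start: joints at [-1.271, 0.3, 1.521, -0, 1.321, -0.067], TCP at [0.197, -0.513, 0.207] pointing down, gripper open.
Joint ranges: [-3.03, 3.03], [-0.79, 2.21], [0.23, 2.52], [-1.04, 4.18], [0, 3.07], [-2.55, 2.55]. Speed limits (rad/s): [2.22, 2.22, 2.57, 3.14, 3.14, 3.14].

### API

Orientations are given as a unit quaternion [w, x, y, z].
In Python, from cell import env gives the robot as it stands.
- The arm moves only by the shell command python3 -m creep 'ROWS' [FORCE]. ROWS is JSON, a list of rows, each an object of numbers: "x", "y", "z": the shift along the tool's x, y, z in units of 30 mm (1.0 is 30 mm); "roll": the turn about the tool's z in degrees; "fingers": the finger opening in mm, from 0 to 85.4. A call has 1 to 10 rows; each row shifts and turns the commanded pose from where the row before left it, along the tool's axes as they then stand; what a row does not reach is not made up. A row lasts 1/12 s, in which the tool goes at most 41.7 mm and 7.16 degrees, less where a joint would pass 70% of its speed; a pose out of reach is approached as far as the arm can. A call is refused whole if a number of a shift passes 1 or a number of a turn 7.16, either way. A call with a gripper value outside its range is refused whole. The fingers move at their own pace and stop on an object; FORCE is the grip in N (left out, the last holds). Time passes only in rows, so rows that do not move let the fingers close. It gives the time, the measured TCP pose, the force, the opening and the grip force at its end, in the units of the state.
- env.sense(): the state, without advancing time (a new reading comes with each control period).
- env.capture(name): name is "side" or "top"; returns a dict with "pixels" (420x560x3 uint8, blue, green, red), "K" (3x3 intrinsics, pixels), "extrinsics" (4x4, takes a point from world to camera coordinates). Camera axes: x right, y up, looking along -z (the intrinsics and any distortion apply to the point x, -y, -z); pixel columns grow to the right and rows downward; lengths in m; the calibration is good to about 2 mm. A picture is of the moment at which its call begins. There is no depth.
- env.finish_job(): hands the job in; it is judged then, once.
Trained networks look in a picture, given as the dict that the camera call returned (one of the last four; its "shot" number tells which), for a name from the list of things; names that differ only in an ending like _2 or _b are one class to them, and where a whole thing is asked for, a point or a joint stands for the part that bears it (a point fixed in the world has none). Each returns a list of dicts, best first, with "p" (0 to 1); they miss things now and then, are a little off and sometimes report something else, mostly with a low value. They report only what shows in the picture. A call takes as long as a camera call.
- env.spot_in(picture, thing): "centre" ([x, y, z] in m, in the coordinates of the camera as it stood for that picture, good to about 4 mm: the middle of the surface that is visible of it).
- env.outline_of(picture, thing): "mask" (420x560 bool, what is visible of it).
- env.spot_point(picture, thing): "centre" ([x, y, z] in m, in the coordinates of the camera as it stood for that picture, good to about 4 mm: a listed point, or the origin of a listed thing).
The state is a dict: "time": time; "joints": joint angles; "qvel": joint speeds; "joint_efforts": joint torques, N m; "tcp_pos": TCP position; "orientation": TCP orientation; "force": force on the tool from outside, world axes, zero at the start; "moment": the same for the moment, N m; "finger_gap": finger opening in m; "finger_force": force on a finger pad.
Only numpy, scipy, OpenCV 4.12 (cv2) and the standard library are available. Lean on these libraries where they do the work, as an engineer would, in place of code of your own. Each camera call takes 0.05 s, during which the arm holds its last target. There are 200 camera calls.

### The job

Check the red-capped sample tube in the block heater for clotting, keeping your fingers off the tube: clip the wooden spring tube holder onto its glass below the cap while it still stands in its well, then draw it straight up out of the block with the holder. Tilt it half over, to about 45 degrees with the cap end up, and finish while holding it there still in the air, gripping only the holder, with the whole tube well above the heater's top; leave the green-capped tubes standing in their wells and do not knock over or push away the things around.

Things in the scene. Friction and masses are not known exactly. Their poses are not given: they have to be found in the camera images.
- heater: white block heater, fixed, 185 x 160 mm, bare aluminium block on top at z = 0.072. Origin on the bench under the middle front well; x to the back, away from the sloped panel, z up. Housing from x = -0.100 to 0.085, y = -0.080 to 0.080. Six round wells, 14.5 mm wide, floor at z = 0.030: front row x = 0, back row x = 0.045, at y = -0.042, 0, 0.042. Only the tubes stand above z = 0.072.
- red_tube: the tube to check: red-capped sample tube, 106 mm long, 16 g, standing in one of the three front wells. Origin at the centre of its bottom end, z along the tube to the cap. Glass 12.6 mm in diameter; cap 14.2 mm, from z = 0.088 to 0.106. The glass is bare from z = 0.042 (block top) to 0.088. It leans up to 3 degrees in its well.
- red_tube_neck (a point): point on the axis of the red-capped tube at its z = 0.076, a good height for the middle of the holder's jaws (12 mm below the cap's lower edge)
- holder: wooden clothes-peg tube holder, 44 g, lying flat: two arms 18 mm high side by side on a coil spring, 72 mm of jaws and arms ahead of the pivot, 90 mm of handles behind. Origin at the underside below the pivot; this body is its right arm. Its middle line runs from the pivot to the mid-point of the two notch points. Handles' outsides when shut: 48 mm apart at 62 mm behind the pivot, 57 at the ends.
- holder_arm (a joint): angle between the arms, rad: 0 shut, empty; about 0.06 clipped on a tube; 0.33 open at its stop. Squeezing the handles together opens the jaws; 62 mm behind the pivot this takes 9 to 14 N, and 30 N holds it firmly at the stop, where the handles' outer sides are parallel, 28 mm apart, and a way 24 mm wide is free between the jaws. Let go, it clings to the tube by itself with about 10 N.
- holder_notch_right (a point): middle of the right jaw's V notch, 60 mm ahead of the pivot, at half the arm's height (9 mm above its underside). The tube belongs at the mid-point of the two notch points. The jaws end 12 mm ahead of it and are 32 mm wide over all on the tube, 50 mm when open
- holder_notch_left (a point): the same in the left jaw. Between pivot and jaws the arms' outer sides are flat and parallel, 28 mm apart when clipped on a tube: squeezing them there (say 28 mm ahead of the pivot, 32 mm short of the tube) only tightens the jaws, so that is where to carry the holder once it is on the tube
- green_tube_a: green-capped sample tube of the same size and frame, standing in another front well; to be left alone
- green_tube_b: green-capped sample tube of the same size and frame, standing in the remaining front well; to be left alone
- green_tube_c: green-capped sample tube of the same size and frame, standing in a back well; to be left alone
- timer: white wind-up timer with a red knob, 62 mm in diameter, 34 mm high, origin at the centre of its underside; bystander
- dropper: amber dropper bottle with black cap, 36 mm in diameter, 102 mm high, origin at the centre of its underside; bystander

How it is judged:
On the way, in this order (a step that is already met when the one before it is completed fails the run):
1. the holder's jaws are shut on the glass of the red-capped tube while it stands at the bottom of its well (contact force between holder and red_tube above 3 N and value of joint holder_arm below 0.12 rad and horizontal distance between each of holder_notch_right, holder_notch_left and red_tube below 0.013 m and height (world z) of red_tube below 0.036 m and z of each of holder_notch_right, holder_notch_right in the frame of red_tube below 0.088 m), for 0.2 s.
2. the tube is drawn clear of the block, still in the holder and less than 25 degrees from upright (z of red_tube in the frame of heater above 0.074 m and angle between red_tube's own z axis and vertical below 0.44 rad and contact force between holder and red_tube above 3 N), for 0.05 s.
At the end, for the whole second after the job is handed in: The arm grips the holder, the holder the glass of the red-capped tube: tilted 33 to 57 degrees from upright, cap end up, bottom end over 0.12 m above the bench, still, touching neither heater nor robot; green-capped tubes in their wells, timer and bottle within 3 cm of their places (angle between red_tube's own z axis and vertical between 0.58 and 0.99 rad and height (world z) of red_tube above 0.12 m and linear speed of red_tube below 0.02 m/s and contact force between holder and red_tube above 3 N and value of joint holder_arm below 0.12 rad and contact force between the fingers and holder above 3 N and contact force between the arm and red_tube below 0.2 N and contact force between heater and red_tube below 0.1 N and contact force between heater and holder below 0.1 N and distance of each of green_tube_a, green_tube_b, green_tube_c from where it was at the start of the episode below 0.012 m and angle between each of green_tube_a, green_tube_b, green_tube_c's own z axis and vertical below 0.15 rad and distance between holder_notch_right and red_tube_neck below 0.04 m and z of holder_notch_right in the frame of red_tube below 0.088 m and distance of each of timer, dropper from where it was at the start of the episode below 0.03 m); the arm keeps its last pose, push and grip.
It fails at once if the robot touches the red-capped tube itself (contact force between any of the fingers, the arm and red_tube above 1 N).
It fails at once if a green-capped tube is pulled out or tipped (distance of any of green_tube_a, green_tube_b, green_tube_c from where it was at the start of the episode above 0.02 m).
It fails at once if the timer or the dropper bottle is pushed away (by more than 3 cm) or knocked over (distance of any of timer, dropper from where it was at the start of the episode above 0.03 m or angle between dropper's own z axis and vertical above 0.5 rad).
It fails at once if the tube is tipped to level or dropped (angle between red_tube's own z axis and vertical above 1.3 rad).
It also fails if it takes over 58 s, if anything falls off the work surface, if the arm or the gripper's body presses on something with over 40 N, if the wrist force passes 120 N, or if a joint passes its speed limit or range.

## Working session

There is one attempt and no reset: what is moved stays moved. The work goes in short steps, Python scripts to look and compute and a shell command to move; the robot and the scene stay as the last step left them, time stands still between calls to the robot, and variables do not carry over. Pictures are saved under pics/ and viewed, at most 10 in all, crops included, and the job is handed in when it is done.

```bash
ls; mkdir -p pics; cat > h.py <<'E'
import numpy as np, cv2
from cell import env
def w(pic,c):
    E=np.array(pic["extrinsics"]); return np.linalg.inv(E)@np.append(c,1)
def pts(pic,names,f):
    for n in names:
        for r in f(pic,n)[:3]:
            print(n,np.round(w(pic,r["centre"])[:3],4),round(r["p"],2))
def proj(pic,P):
    E=np.array(pic["extrinsics"]);q=(E@np.append(P,1))[:3];q=np.array([q[0],-q[1],-q[2]]);u=np.array(pic["K"])@q;return u[:2]/u[2]
E
python3 - <<'E'
from h import *
s=env.sense();print({k:np.round(v,3).tolist() for k,v in s.items()})
ims=[]
for c in("side","top"):
    p=env.capture(c);ims.append(p["pixels"]);cv2.imwrite(f"pics/{c}0.png",p["pixels"])
    print(c,[k for k in p], np.round(np.linalg.inv(p["extrinsics"])[:3],3).tolist(),np.round(p["K"],1).tolist())
    pts(p,["heater","red_tube","red_tube_neck","holder","holder_notch_right","holder_notch_left","green_tube_a","timer","dropper"],env.spot_point)
E
```

```text
pics
{'time': 0.0, 'joints': [-1.271, 0.3, 1.522, 0.0, 1.321, -0.067], 'qvel': [0.0, 0.001, -0.0, -0.001, -0.001, -0.002], 'joint_efforts': [0.001, -54.35, -36.179, 0.0, 0.004, -0.0], 'tcp_pos': [0.197, -0.513, 0.206], 'orientation': [-0.001, 0.983, 0.182, -0.0], 'force': [-0.008, -0.115, -0.611], 'moment': [0.021, 0.028, -0.037], 'finger_force': 0.0, 'finger_gap': 0.086}
side ['pixels', 'K', 'extrinsics', 'shot'] [[0.935, 0.22, -0.279, 0.287], [-0.355, 0.587, -0.727, -0.806], [0.004, 0.779, 0.627, 0.7]] [[529.9, 0.0, 279.0], [0.0, 529.9, 199.1], [0.0, 0.0, 1.0]]
heater [ 5.581e-01 -2.770e-02 -2.000e-04] 0.61
red_tube_neck [ 0.5568 -0.0326  0.1056] 0.61
holder_notch_right [ 0.5052 -0.2816  0.0072] 0.72
holder_notch_left [ 0.5075 -0.2709  0.0109] 0.69
green_tube_a [ 0.696  -0.1942 -0.0033] 0.63
timer [0.4224 0.1232 0.0007] 0.8
dropper [ 0.694  -0.1944  0.0008] 0.65
top ['pixels', 'K', 'extrinsics', 'shot'] [[0.038, 0.975, -0.22, 0.349], [-0.999, 0.038, -0.003, -0.101], [0.005, 0.22, 0.976, 1.06]] [[462.0, 0.0, 281.9], [0.0, 462.0, 218.8], [0.0, 0.0, 1.0]]
heater [ 0.5578 -0.0362  0.0021] 0.55
red_tube [ 0.5583 -0.0331  0.0287] 0.4
red_tube_neck [ 0.5612 -0.0292  0.1048] 0.54
red_tube_neck [ 0.5582 -0.0314  0.0302] 0.2
holder [ 0.453  -0.2561  0.0019] 0.88
holder_notch_right [ 0.5075 -0.2825  0.008 ] 0.75
holder_notch_left [ 0.5148 -0.2719  0.0136] 0.51
green_tube_a [0.5553 0.0151 0.0318] 0.56
green_tube_a [ 0.5598 -0.0731  0.0294] 0.5
green_tube_a [0.5977 0.0107 0.0311] 0.43
timer [0.4298 0.1186 0.0052] 0.95
dropper [ 7.010e-01 -1.987e-01 -2.000e-04] 0.76
```

View pics/side0.png

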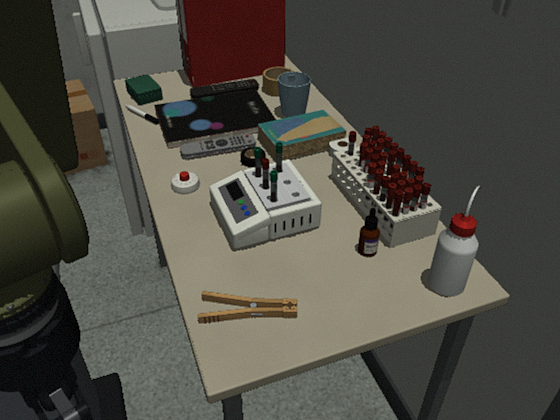

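View pics/top0.png

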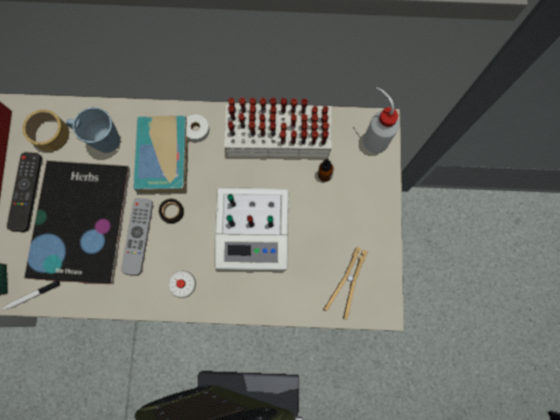

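Only shifts and roll are available, so the tilt will have to come from a light in-hand pivot, pushing against the heater's side. First I need precise poses.

```bash
cat >> h.py <<'E'
import pickle
def ray(pic,uv,z):
    M=np.linalg.inv(np.array(pic["extrinsics"]));q=np.linalg.inv(pic["K"])@[uv[0],uv[1],1];d=M[:3,:3]@[q[0],-q[1],-q[2]];o=M[:3,3]
    return o+d*(z-o[2])/d[2]
def blobs(pic,kind):
    hsv=cv2.cvtColor(pic["pixels"],cv2.COLOR_BGR2HSV)
    r={"red":[((0,120,50),(8,255,255)),((172,120,50),(180,255,255))],"green":[((65,80,20),(95,255,255))],"wood":[((8,110,90),(22,255,255))]}[kind]
    m=sum(cv2.inRange(hsv,*a) for a in r)
    n,l,s,c=cv2.connectedComponentsWithStats(m.astype(np.uint8)); return m,l,s,c
E
python3 - <<'E'
from h import *
for c in("side","top"):
    p=env.capture(c);pickle.dump(p,open(f"{c}.pkl","wb"))
    pts(p,["heater","red_tube_neck","holder","holder_notch_right","holder_notch_left"],env.spot_point)
    ms=env.outline_of(p,"holder");print([(round(m["p"],2),int(m["mask"].sum())) for m in ms])
    pickle.dump(ms,open(f"{c}_m.pkl","wb"))
    for k in("red","green","wood"):
        m,l,s,ce=blobs(p,k)
        print(k,[(s[i,:4].tolist(),int(s[i,4]),np.round(ce[i],1).tolist()) for i in range(1,len(s)) if s[i,4]>8 and 180<ce[i][0]<380 and 140<ce[i][1]<330])
t=pickle.load(open("top.pkl","rb"));m=pickle.load(open("top_m.pkl","rb"))[0]["mask"]
cv2.imwrite("pics/a.png",cv2.resize(np.hstack([t["pixels"][180:330,200:390],np.where(m[...,None],[0,0,255],t["pixels"])[180:330,200:390].astype(np.uint8)]),None,fx=2,fy=2,interpolation=cv2.INTER_CUBIC))
E
```

```text
heater [ 0.5577 -0.0284 -0.0021] 0.88
red_tube_neck [ 0.5596 -0.0334  0.1025] 0.73
holder [ 0.448  -0.2556  0.0043] 0.63
holder_notch_right [ 0.5049 -0.2841  0.0107] 0.82
holder_notch_left [ 0.5099 -0.2718  0.0113] 0.97
[(0.73, 1876)]
red [([368, 140, 9, 5], 23, [372.0, 142.0]), ([361, 142, 7, 5], 29, [364.2, 143.9]), ([374, 146, 8, 4], 25, [377.6, 147.5]), ([365, 148, 8, 5], 30, [368.8, 149.8]), ([372, 154, 7, 5], 26, [375.0, 155.7]), ([262, 158, 7, 5], 20, [264.6, 160.4]), ([369, 162, 8, 6], 37, [372.3, 164.2]), ([376, 168, 8, 6], 38, [379.2, 170.8]), ([180, 171, 9, 10], 74, [184.0, 175.7]), ([368, 180, 7, 2], 10, [371.0, 180.3])]
green [([254, 147, 8, 12], 71, [257.5, 151.9]), ([270, 170, 8, 12], 69, [273.3, 175.2]), ([238, 199, 6, 5], 22, [240.5, 201.3])]
wood [([202, 291, 95, 13], 364, [250.1, 298.3]), ([198, 305, 99, 13], 425, [249.9, 310.5])]
heater [ 0.559  -0.0327  0.0045] 0.75
heater [0.5546 0.0152 0.0314] 0.67
red_tube_neck [ 0.5595 -0.0322  0.1031] 0.63
holder [ 0.4524 -0.253  -0.0013] 0.78
holder_notch_right [ 0.5096 -0.2772  0.0084] 0.87
holder_notch_right [ 0.5589 -0.0722  0.0288] 0.39
holder_notch_left [ 0.5118 -0.2769  0.0112] 0.81
holder_notch_left [ 0.5585 -0.03    0.1053] 0.42
[(0.95, 535)]
red [([248, 216, 4, 6], 19, [249.6, 218.7]), ([177, 280, 8, 8], 50, [180.4, 283.3])]
green [([228, 195, 5, 7], 28, [230.2, 197.6]), ([227, 216, 5, 7], 28, [229.2, 218.6]), ([268, 216, 5, 7], 27, [269.9, 219.0]), ([254, 248, 5, 5], 22, [256.1, 250.1])]
wood [([348, 249, 11, 22], 34, [352.7, 258.5]), ([350, 259, 12, 35], 54, [355.5, 274.7]), ([344, 296, 6, 22], 32, [346.7, 307.8]), ([325, 302, 5, 8], 11, [326.9, 305.7])]
```

View pics/a.png

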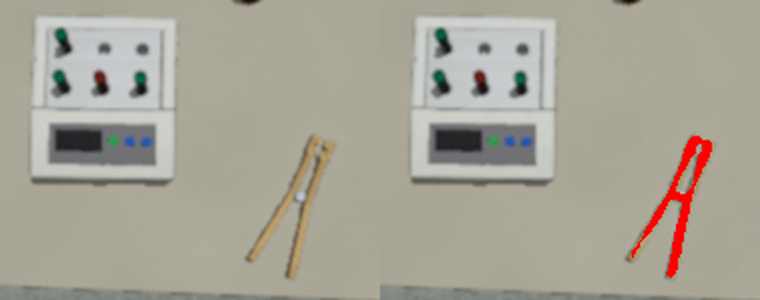

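```bash
python3 - <<'E'
from h import *
for c,zs in(("top",(0.018,)),("side",(0.009,0.018))):
  p=pickle.load(open(c+".pkl","rb"));m=pickle.load(open(c+"_m.pkl","rb"))[0]["mask"]
  v,u=np.nonzero(m)
  for z in zs:
    P=np.array([ray(p,(a,b),z)[:2] for a,b in zip(u,v)])
    d=np.array([.06,-.02]);
    d/=np.linalg.norm(d)
    for _ in range(6):
        n=np.array([-d[1],d[0]]);s=P@d;e=P@n
        bins=[(s>a)&(s<=a+.008) for a in np.arange(s.min()+.004,s.max()-.008,.008)]
        mid=[(s[b].mean(),(e[b].max()+e[b].min())/2) for b in bins if b.sum()>3]
        k=np.polyfit(*np.array(mid).T,1);d=d+k[0]*n;d/=np.linalg.norm(d)
    o=k[1]
    f=lambda t:np.round(d*t+n*o,4)
    print(c,z,"head",np.degrees(np.arctan2(d[1],d[0])).round(2),"len",np.ptp(s).round(4),"rear",f(s.min()),"front",f(s.max()),"pivot from rear",f(s.min()+.09),"from front",f(s.max()-.072))
p=pickle.load(open("top.pkl","rb"))
print("pivot px",ray(p,(350,278.5),.018))
for uv in((230.2,197.6),(229.2,218.6),(249.6,218.7),(269.9,219.0)):print("cap",ray(p,uv,.130))
q=pickle.load(open("side.pkl","rb"))
for uv in((257.5,151.9),(273.3,175.2),(264.6,160.4)):print("side cap",ray(q,uv,.127))
# heater housing outline, top view
for uv in ((216,189),(288,188.5),(215,270),(288,269)):print("corner",ray(p,uv,.06))
E
```

```text
top 0.018 head -20.76 len 0.1582 rear [ 0.3731 -0.224 ] front [ 0.521  -0.2801] pivot from rear [ 0.4573 -0.2559] from front [ 0.4537 -0.2546]
side 0.009 head -21.94 len 0.1617 rear [ 0.3686 -0.2231] front [ 0.5186 -0.2836] pivot from rear [ 0.4521 -0.2568] from front [ 0.4519 -0.2567]
side 0.018 head -21.91 len 0.1597 rear [ 0.3675 -0.2308] front [ 0.5156 -0.2904] pivot from rear [ 0.451  -0.2644] from front [ 0.4488 -0.2635]
pivot px [ 0.45226289 -0.25600524  0.018     ]
cap [0.5994351  0.01117059 0.13      ]
cap [0.55457941 0.01041246 0.13      ]
cap [ 0.55602526 -0.03161511  0.13      ]
cap [ 0.55704107 -0.07347031  0.13      ]
side cap [0.55506691 0.01061013 0.127     ]
side cap [ 0.55725782 -0.07175914  0.127     ]
side cap [ 0.55827141 -0.02146922  0.127     ]
corner [0.63703696 0.05280506 0.06      ]
corner [ 0.6446455  -0.10898714  0.06      ]
corner [0.45509514 0.04229043 0.06      ]
corner [ 0.46339025 -0.11539967  0.06      ]
```

```bash
cat >> h.py <<'E'
from scipy.spatial.transform import Rotation as R
def need(target,head):
    s=env.sense();q=s["orientation"];M=R.from_quat([q[1],q[2],q[3],q[0]]).as_matrix()
    h=np.degrees(np.arctan2(M[1,0],M[0,0]));roll=h-head
    M2=R.from_euler('z',head,degrees=True).as_matrix()@np.diag([1,-1,-1])
    print("t",round(s["time"],2),"tcp",np.round(s["tcp_pos"],4),"head",round(h,2),"gap",round(float(s["finger_gap"]),4),"ff",round(float(s["finger_force"]),2),"F",np.round(s["force"],1),"NEED roll",round(roll,2),"units",np.round(M2.T@(np.array(target)-s["tcp_pos"])/.03,3))
E
python3 -c "
from h import *
need([.3947,-.2333,.004],-21.3)"
python3 -m creep '[{"roll":7},{"roll":7},{"roll":7},{"roll":7},{"roll":7},{"roll":7}]' 30
python3 -c "
from h import *
need([.3947,-.2333,.004],-21.3)"
```

```text
t 1.7 tcp [ 0.1972 -0.5134  0.2067] head 21.02 gap 0.0855 ff 0.0 F [0.8 0.1 0.6] NEED roll 42.32 units [  2.741 -11.091   6.756]
t 1.7 tcp [ 0.1972 -0.5134  0.2067] head 21.02 gap 0.0855 ff 0.0 F [0.8 0.1 0.6] NEED roll 42.32 units [  2.741 -11.091   6.756]invalid input
```

```bash
python3 -m creep '[{"x":0,"y":0,"z":0,"roll":7,"fingers":85}]'; python3 -m creep '[{"x":0,"y":0,"z":0,"roll":7,"fingers":85}]' 30
```

```text
time: 1.78
tcp_pos: [0.1973, -0.5134, 0.2067]
orientation: [0.0, 0.992, 0.123, -0.0]
force: [0.2, 0.1, -0.4]
finger_gap: 0.0848
finger_force: 0.0
time: 1.87
tcp_pos: [0.1972, -0.5134, 0.2067]
orientation: [-0.0, 0.998, 0.059, 0.0]
force: [0.3, -0.3, 0.5]
finger_gap: 0.0851
finger_force: 0.0
```

```bash
python3 -m creep '[{"x":0,"y":0,"z":0,"roll":7.08,"fingers":85},{"x":0,"y":0,"z":0,"roll":7.08,"fingers":85},{"x":0,"y":0,"z":0,"roll":7.08,"fingers":85},{"x":0,"y":0,"z":0,"roll":7.08,"fingers":85},{"x":0.2,"y":-0.8,"z":0.2,"roll":0,"fingers":85},{"x":0.2,"y":-0.8,"z":0.2,"roll":0,"fingers":85},{"x":0.2,"y":-0.8,"z":0.2,"roll":0,"fingers":85},{"x":0.2,"y":-0.8,"z":0.2,"roll":0,"fingers":85},{"x":0.2,"y":-0.8,"z":0.2,"roll":0,"fingers":85},{"x":0.2,"y":-0.8,"z":0.2,"roll":0,"fingers":85}]'
python3 -m creep '[{"x":0.2,"y":-0.8,"z":0.4,"roll":0,"fingers":85},{"x":0.2,"y":-0.8,"z":0.4,"roll":0,"fingers":85},{"x":0.2,"y":-0.8,"z":0.4,"roll":0,"fingers":85},{"x":0.2,"y":-0.8,"z":0.4,"roll":0,"fingers":85},{"x":0.2,"y":-0.8,"z":0.4,"roll":0,"fingers":85},{"x":0.2,"y":-0.8,"z":0.4,"roll":0,"fingers":85},{"x":0.2,"y":-0.8,"z":0.4,"roll":0,"fingers":85},{"x":0,"y":0,"z":0,"roll":0,"fingers":85}]'
python3 -c "
from h import *
need([.3947,-.2333,.004],-21.3)"
```

```text
time: 2.7
tcp_pos: [0.2836, -0.3913, 0.1705]
orientation: [0.0, 0.983, -0.185, 0.0]
force: [1.0, -0.3, -0.6]
finger_gap: 0.0853
finger_force: 0.0
time: 3.37
tcp_pos: [0.384, -0.248, 0.0848]
orientation: [-0.001, 0.983, -0.184, -0.001]
force: [-0.1, -0.6, -0.6]
finger_gap: 0.085
finger_force: 0.0
t 3.37 tcp [ 0.384  -0.248   0.0848] head -21.16 gap 0.085 ff 0.0 F [-0.1 -0.6 -0.6] NEED roll 0.14 units [ 0.154 -0.584  2.694]
```

Descend and squeeze.

```bash
python3 -m creep '[{"x":0.15,"y":-0.58,"z":0.3,"roll":0,"fingers":85},{"x":0,"y":0,"z":0.6,"roll":0,"fingers":85},{"x":0,"y":0,"z":0.6,"roll":0,"fingers":85},{"x":0,"y":0,"z":0.6,"roll":0,"fingers":80},{"x":0,"y":0,"z":0.4,"roll":0,"fingers":70},{"x":0,"y":0,"z":0.2,"roll":0,"fingers":60},{"x":0,"y":0,"z":0,"roll":0,"fingers":50},{"x":0,"y":0,"z":0,"roll":0,"fingers":40},{"x":0,"y":0,"z":0,"roll":0,"fingers":30},{"x":0,"y":0,"z":0,"roll":0,"fingers":20}]' 40
python3 -m creep '[{"x":0,"y":0,"z":0,"roll":0,"fingers":15},{"x":0,"y":0,"z":0,"roll":0,"fingers":15},{"x":0,"y":0,"z":0,"roll":0,"fingers":15},{"x":0,"y":0,"z":0,"roll":0,"fingers":15}]' 40
python3 - <<'E'
from h import *
need([.3947,-.2333,.004],-21.3)
p=env.capture("side");pickle.dump(p,open("s1.pkl","wb"));pts(p,["holder_notch_right","holder_notch_left"],env.spot_point)
p=env.capture("top");pts(p,["holder","holder_notch_right","holder_notch_left"],env.spot_point)
cv2.imwrite("pics/b.png",cv2.resize(pickle.load(open("s1.pkl","rb"))["pixels"][180:340,160:340],None,fx=3,fy=3))
E
```

```text
time: 4.2
tcp_pos: [0.3942, -0.2368, 0.0065]
orientation: [0.0, 0.983, -0.185, 0.001]
force: [0.4, -0.8, 0.5]
finger_gap: 0.0208
finger_force: 0.0
time: 4.53
tcp_pos: [0.3938, -0.2365, 0.0058]
orientation: [0.0, 0.983, -0.185, 0.0]
force: [0.1, -0.1, -0.7]
finger_gap: 0.0153
finger_force: 0.0
t 4.53 tcp [ 0.3938 -0.2365  0.0058] head -21.3 gap 0.0153 ff 0.0 F [ 0.1 -0.1 -0.7] NEED roll -0.0 units [-0.012 -0.111  0.061]
holder_notch_right [ 0.5043 -0.2814  0.0106] 0.7
holder_notch_left [ 0.5079 -0.2723  0.0129] 0.55
holder [ 4.496e-01 -2.542e-01 -4.000e-04] 0.57
holder_notch_right [ 0.5103 -0.282   0.0082] 0.47
holder_notch_left [ 0.5129 -0.2752  0.0149] 0.54
```

View pics/b.png

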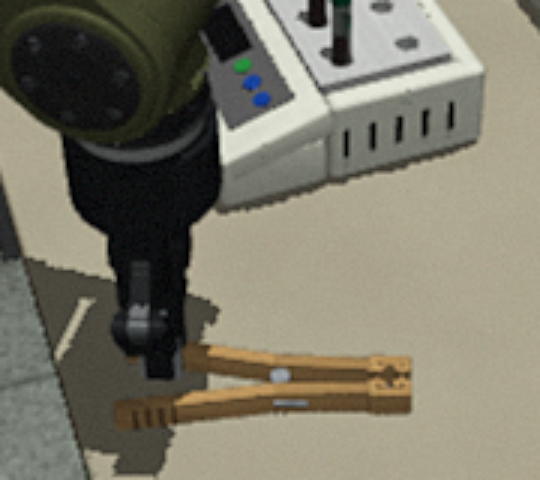

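```bash
python3 -m creep '[{"x":0,"y":0,"z":-0.6,"roll":0,"fingers":15},{"x":0,"y":0,"z":-0.8,"roll":0,"fingers":15},{"x":0,"y":0,"z":-0.3,"roll":0,"fingers":60},{"x":0,"y":0,"z":0,"roll":0,"fingers":85},{"x":0,"y":0,"z":0,"roll":0,"fingers":85},{"x":0,"y":0,"z":0,"roll":0,"fingers":85}]' 40
python3 - <<'E'
from h import *
p=env.capture("side");ms=env.outline_of(p,"holder");print(len(ms),ms[0]["p"],int(ms[0]["mask"].sum()));pickle.dump(p,open("s2.pkl","wb"))
need([.3947,-.2333,.004],-21.3)
q=pickle.load(open("side.pkl","rb"));m0=pickle.load(open("side_m.pkl","rb"))[0]["mask"]
d=cv2.absdiff(p["pixels"],q["pixels"]).max(2)
o=np.hstack([p["pixels"][270:340,180:320],np.where(m0[...,None],[0,0,255],p["pixels"]).astype(np.uint8)[270:340,180:320]])
cv2.imwrite("pics/c.png",cv2.resize(o,None,fx=2.8,fy=2.8))
E
```

```text
time: 5.38
tcp_pos: [0.3933, -0.2362, 0.0557]
orientation: [-0.0, 0.983, -0.185, -0.001]
force: [-0.2, 0.1, 0.3]
finger_gap: 0.0631
finger_force: 0.0
1 0.56 1987
t 5.48 tcp [ 0.3933 -0.2362  0.0556] head -21.31 gap 0.0768 ff 0.0 F [-0.6 -0.1  0.9] NEED roll -0.01 units [ 0.008 -0.107  1.721]
```

View pics/c.png

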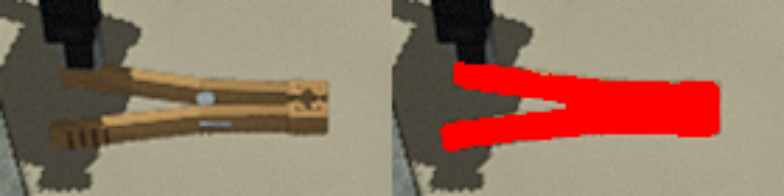

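```bash
python3 - <<'E'
from h import *
p=pickle.load(open("side.pkl","rb"))
print("tcp proj full/cropB",proj(p,[.3938,-.2365,.0058]),(proj(p,[.3938,-.2365,.0058])-[160,180])*3)
d=np.array([np.cos(np.radians(-21.3)),np.sin(np.radians(-21.3))]);n=np.array([-d[1],d[0]])
for s in(-.09,-.062,0,.06,.072):
  for e in(-.024,0,.024):
    P=np.array([.4525,-.2558])+d*s+n*e
    print(s,e,np.round((proj(p,[*P,.018])-[180,270])*2.8),np.round((proj(p,[*P,.0])-[180,270])*2.8))
E
```

```text
tcp proj full/cropB [215.62060518 309.61011934] [166.86181553 388.83035802]
-0.09 -0.024 [ 46. 125.] [ 48. 145.]
-0.09 0 [51. 93.] [ 54. 112.]
-0.09 0.024 [56. 61.] [59. 81.]
-0.062 -0.024 [ 94. 125.] [ 96. 145.]
-0.062 0 [98. 93.] [101. 113.]
-0.062 0.024 [102.  62.] [104.  82.]
0 -0.024 [202. 126.] [202. 146.]
0 0 [204.  94.] [204. 114.]
0 0.024 [205.  63.] [206.  83.]
0.06 -0.024 [306. 127.] [305. 147.]
0.06 0 [305.  95.] [305. 115.]
0.06 0.024 [305.  64.] [305.  84.]
0.072 -0.024 [326. 128.] [326. 147.]
0.072 0 [326.  95.] [325. 115.]
0.072 0.024 [325.  64.] [324.  84.]
```

```bash
python3 -m creep '[{"x":0,"y":-0.05,"z":0.6,"roll":0,"fingers":85},{"x":0,"y":0,"z":0.6,"roll":0,"fingers":85},{"x":0,"y":0,"z":0.58,"roll":0,"fingers":85},{"x":0,"y":0,"z":0,"roll":0,"fingers":85},{"x":0,"y":0,"z":0,"roll":0,"fingers":85},{"x":0,"y":0,"z":0,"roll":0,"fingers":70},{"x":0,"y":0,"z":0,"roll":0,"fingers":60},{"x":0,"y":0,"z":0,"roll":0,"fingers":50},{"x":0,"y":0,"z":0,"roll":0,"fingers":40},{"x":0,"y":0,"z":0,"roll":0,"fingers":30}]' 40
python3 -m creep '[{"x":0,"y":0,"z":0,"roll":0,"fingers":20},{"x":0,"y":0,"z":0,"roll":0,"fingers":20},{"x":0,"y":0,"z":0,"roll":0,"fingers":20},{"x":0,"y":0,"z":0,"roll":0,"fingers":20}]' 40
```

```text
time: 6.32
tcp_pos: [0.3945, -0.2352, 0.0037]
orientation: [0.0, 0.983, -0.185, 0.0]
force: [-0.1, -0.6, -0.2]
finger_gap: 0.0303
finger_force: 0.0
time: 6.65
tcp_pos: [0.3943, -0.2351, 0.0033]
orientation: [-0.0, 0.983, -0.185, -0.0]
force: [-0.7, -0.0, 0.4]
finger_gap: 0.02
finger_force: 0.0
```

```bash
python3 - <<'E'
from h import *
p=env.capture("side");t=env.capture("top")
a=cv2.resize(p["pixels"][270:340,180:320],None,fx=4,fy=4,interpolation=cv2.INTER_CUBIC)
b=cv2.resize(t["pixels"][240:330,300:390],None,fx=3,fy=3,interpolation=cv2.INTER_CUBIC)
o=np.zeros((560,560,3),np.uint8);o[:280,:560]=a;o[280:550,:270]=b;cv2.imwrite("pics/d.png",o)
print(proj(t,[.394,-.235,.003])-[300,240])
E
```

```text
[39.53080064 64.71779365]
```

View pics/d.png

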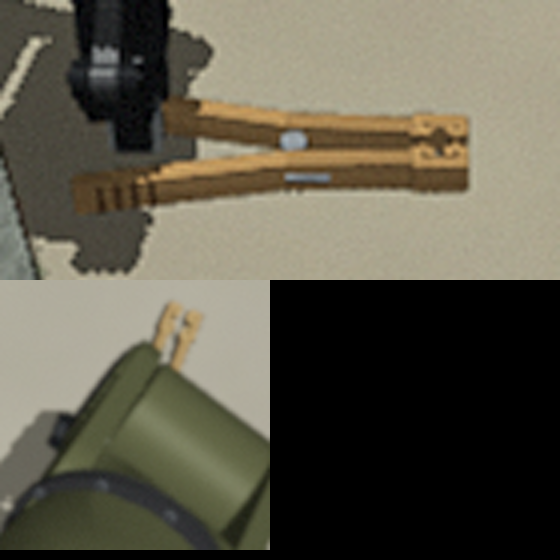

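```bash
python3 - <<'E'
from h import *
p=pickle.load(open("s2.pkl","rb"))
d=np.array([np.cos(np.radians(-21.3)),np.sin(np.radians(-21.3))]);n=np.array([-d[1],d[0]])
for e in(-.0385,.0385):
  for z in (.0556,.0656):print("s2",e,z,np.round(proj(p,[*(np.array([.3933,-.2362])+n*e),z])))
for e in(-.02,-.01,.01,.02):
  print("d",e,np.round((proj(p,[*(np.array([.3943,-.2351])+n*e),.0033])-[180,270])*4))
cv2.imwrite("pics/e.png",cv2.resize(p["pixels"][190:340,150:330],None,fx=3,fy=3,interpolation=cv2.INTER_CUBIC))
E
```

```text
s2 -0.0385 0.0556 [210. 308.]
s2 -0.0385 0.0656 [210. 304.]
s2 0.0385 0.0556 [216. 272.]
s2 0.0385 0.0656 [215. 268.]
d -0.02 [138. 198.]
d -0.01 [141. 179.]
d 0.01 [146. 141.]
d 0.02 [148. 122.]
```

View pics/e.png

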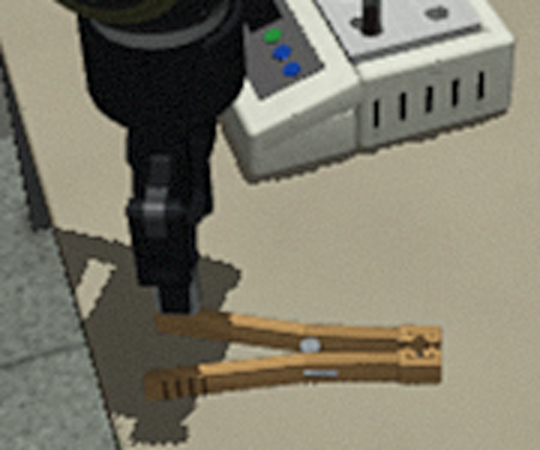

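```bash
python3 -m creep '[{"x":0,"y":0,"z":-0.6,"roll":0,"fingers":20},{"x":0,"y":0,"z":-0.6,"roll":0,"fingers":70},{"x":0,"y":0,"z":0,"roll":0,"fingers":70},{"x":0,"y":0,"z":0,"roll":0,"fingers":70},{"x":0,"y":0,"z":0.4,"roll":0,"fingers":70},{"x":0,"y":0,"z":0.4,"roll":0,"fingers":70},{"x":0,"y":0,"z":0.4,"roll":0,"fingers":70},{"x":0,"y":0,"z":0.1,"roll":0,"fingers":70}]' 40
python3 -m creep '[{"x":0,"y":0,"z":0.1,"roll":0,"fingers":70},{"x":0,"y":0,"z":0,"roll":0,"fingers":70}]'
python3 -m creep '[{"x":0,"y":0,"z":0.1,"roll":0,"fingers":70},{"x":0,"y":0,"z":0,"roll":0,"fingers":70}]'
```

```text
time: 7.42
tcp_pos: [0.3932, -0.2343, -0.0019]
orientation: [-0.001, 0.983, -0.185, -0.002]
force: [0.0, -0.3, -0.1]
finger_gap: 0.0701
finger_force: 0.0
time: 7.58
tcp_pos: [0.3941, -0.2349, -0.0032]
orientation: [-0.0, 0.983, -0.185, -0.0]
force: [-0.0, 0.1, -0.2]
finger_gap: 0.0698
finger_force: 0.0
time: 7.75
tcp_pos: [0.3944, -0.2351, -0.0057]
orientation: [0.0, 0.983, -0.185, 0.0]
force: [0.2, 0.4, 0.0]
finger_gap: 0.0699
finger_force: 0.0
```

```bash
python3 -m creep '[{"x":0,"y":0,"z":0.1,"roll":0,"fingers":70},{"x":0,"y":0,"z":0.1,"roll":0,"fingers":70},{"x":0,"y":0,"z":0,"roll":0,"fingers":70}]'
python3 -m creep '[{"x":0,"y":0,"z":0.1,"roll":0,"fingers":70},{"x":0,"y":0,"z":0,"roll":0,"fingers":70}]'
python3 - <<'E'
from h import *
p=env.capture("side");need([.394,-.235,0],-21.3)
cv2.imwrite("pics/f.png",cv2.resize(p["pixels"][250:340,170:320],None,fx=4,fy=4,interpolation=cv2.INTER_CUBIC))
E
```

```text
time: 8.0
tcp_pos: [0.3941, -0.235, -0.0121]
orientation: [-0.0, 0.983, -0.185, -0.0]
force: [0.5, 0.0, 0.1]
finger_gap: 0.07
finger_force: 0.0
time: 8.17
tcp_pos: [0.3942, -0.235, -0.0151]
orientation: [-0.0, 0.983, -0.185, -0.0]
force: [-0.5, 0.2, -0.9]
finger_gap: 0.0701
finger_force: 0.0
t 8.22 tcp [ 0.3942 -0.235  -0.015 ] head -21.3 gap 0.0697 ff 0.0 F [-0.1  0.2 -0. ] NEED roll -0.0 units [-0.006  0.002 -0.499]
```

View pics/f.png

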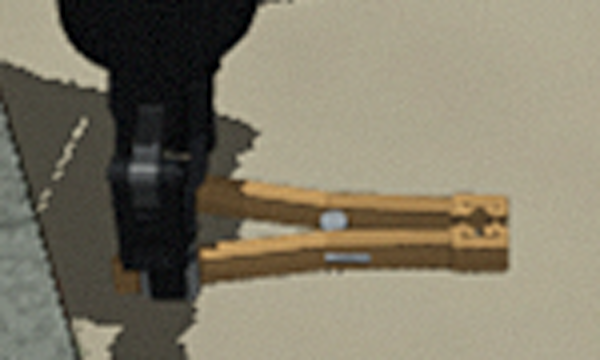

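```bash
python3 -m creep '[{"x":0,"y":0,"z":-0.03,"roll":0,"fingers":60},{"x":0,"y":0,"z":0,"roll":0,"fingers":54},{"x":0,"y":0,"z":0,"roll":0,"fingers":50},{"x":0,"y":0,"z":0,"roll":0,"fingers":46},{"x":0,"y":0,"z":0,"roll":0,"fingers":42},{"x":0,"y":0,"z":0,"roll":0,"fingers":36},{"x":0,"y":0,"z":0,"roll":0,"fingers":30},{"x":0,"y":0,"z":0,"roll":0,"fingers":25},{"x":0,"y":0,"z":0,"roll":0,"fingers":20},{"x":0,"y":0,"z":0,"roll":0,"fingers":20}]' 40
python3 -m creep '[{"x":0,"y":0,"z":0,"roll":0,"fingers":20},{"x":0,"y":0,"z":0,"roll":0,"fingers":20},{"x":0,"y":0,"z":0,"roll":0,"fingers":20}]' 40
```

```text
time: 9.05
tcp_pos: [0.3951, -0.2356, -0.0128]
orientation: [0.0, 0.983, -0.185, 0.001]
force: [-2.0, 0.8, 13.8]
finger_gap: 0.0249
finger_force: 38.6
time: 9.3
tcp_pos: [0.395, -0.2356, -0.0128]
orientation: [0.0, 0.983, -0.185, 0.001]
force: [-1.7, 1.9, 13.3]
finger_gap: 0.0249
finger_force: 38.6
```

```bash
python3 -m creep '[{"x":0,"y":0,"z":-0.2,"roll":0,"fingers":20},{"x":0,"y":0,"z":-0.5,"roll":0,"fingers":20},{"x":0,"y":0,"z":-0.8,"roll":0,"fingers":20},{"x":0,"y":0,"z":-0.8,"roll":0,"fingers":20},{"x":0,"y":0,"z":-0.6,"roll":0,"fingers":20},{"x":0,"y":0,"z":-0.2,"roll":-5,"fingers":20},{"x":0,"y":0,"z":0,"roll":-6.5,"fingers":20},{"x":0,"y":0,"z":0,"roll":-6.5,"fingers":20},{"x":0,"y":0,"z":0,"roll":-5.6,"fingers":20},{"x":0,"y":0,"z":0,"roll":0,"fingers":20}]' 40
python3 - <<'E'
from h import *
need([.386,-.0389,.080],2.3)
for c in("side","top"):
    p=env.capture(c);pickle.dump(p,open(c+"3.pkl","wb"));pts(p,["holder_notch_right","holder_notch_left"],env.spot_point)
E
```

```text
time: 10.13
tcp_pos: [0.3942, -0.235, 0.0794]
orientation: [-0.0, 1.0, 0.022, -0.0]
force: [0.4, -0.5, -0.7]
finger_gap: 0.025
finger_force: 39.9
t 10.13 tcp [ 0.3942 -0.235   0.0794] head 2.56 gap 0.025 ff 39.93 F [ 0.4 -0.5 -0.7] NEED roll 0.26 units [-0.012 -6.543 -0.021]
holder_notch_right [ 0.5167 -0.2448  0.1001] 0.97
holder_notch_left [ 0.5173 -0.2124  0.1059] 0.8
holder_notch_right [ 0.5203 -0.2421  0.1011] 0.63
holder_notch_left [ 0.5163 -0.2133  0.1032] 0.66
holder_notch_left [ 0.5613 -0.0745  0.0299] 0.36
```

```bash
python3 -m creep '[{"x":0,"y":-0.4,"z":0,"roll":0.2,"fingers":20},{"x":0,"y":-0.8,"z":0,"roll":0,"fingers":20},{"x":0,"y":-0.8,"z":0,"roll":0,"fingers":20},{"x":0,"y":-0.8,"z":0,"roll":0,"fingers":20},{"x":0,"y":-0.8,"z":0,"roll":0,"fingers":20},{"x":0,"y":-0.8,"z":0,"roll":0,"fingers":20},{"x":-0.1,"y":-0.8,"z":0,"roll":0,"fingers":20},{"x":0,"y":-0.8,"z":0,"roll":0,"fingers":20},{"x":0,"y":-0.4,"z":0,"roll":0,"fingers":20},{"x":0,"y":0,"z":0,"roll":0,"fingers":20}]' 40
python3 - <<'E'
from h import *
need([.435,-.038,.080],2.3)
for c in("top","side","top"):
    p=env.capture(c);pts(p,["holder_notch_right","holder_notch_left","red_tube_neck"],env.spot_point)
    if c=="top":
        for k in("red","green"):
            m,l,s,ce=blobs(p,k);print(k,[np.round(ray(p,ce[i],.13),4).tolist() for i in range(1,len(s)) if s[i,4]>8 and 215<ce[i][0]<285 and 185<ce[i][1]<235])
cv2.imwrite("pics/g.png",cv2.resize(p["pixels"][170:300,190:320],None,fx=4,fy=4,interpolation=cv2.INTER_CUBIC))
E
```

```text
time: 11.27
tcp_pos: [0.3837, -0.0412, 0.0792]
orientation: [-0.0, 1.0, 0.019, -0.0]
force: [1.2, -0.5, -1.6]
finger_gap: 0.025
finger_force: 39.9
t 11.27 tcp [ 0.3837 -0.0412  0.0792] head 2.18 gap 0.025 ff 39.93 F [ 1.2 -0.5 -1.6] NEED roll -0.12 units [ 1.712 -0.036 -0.027]
holder_notch_right [ 0.5093 -0.0486  0.103 ] 0.55
holder_notch_left [ 0.5122 -0.0204  0.104 ] 0.46
red_tube_neck [ 0.5583 -0.0292  0.1065] 0.6
red [[0.5561, -0.0317, 0.13]]
green [[0.5997, 0.0113, 0.13], [0.5548, 0.0105, 0.13], [0.557, -0.0735, 0.13]]
holder_notch_right [ 0.5043 -0.0528  0.0962] 0.74
holder_notch_left [ 0.5044 -0.0225  0.1054] 0.79
red_tube_neck [ 0.5593 -0.0334  0.1056] 0.66
holder_notch_right [ 0.511  -0.0516  0.1016] 0.61
holder_notch_left [ 0.5091 -0.0245  0.1025] 0.64
holder_notch_left [0.5992 0.0112 0.0279] 0.42
red_tube_neck [ 0.5569 -0.0336  0.1052] 0.66
red [[0.5561, -0.0317, 0.13]]
green [[0.5997, 0.0113, 0.13], [0.5548, 0.0105, 0.13], [0.557, -0.0735, 0.13]]
```

View pics/g.png

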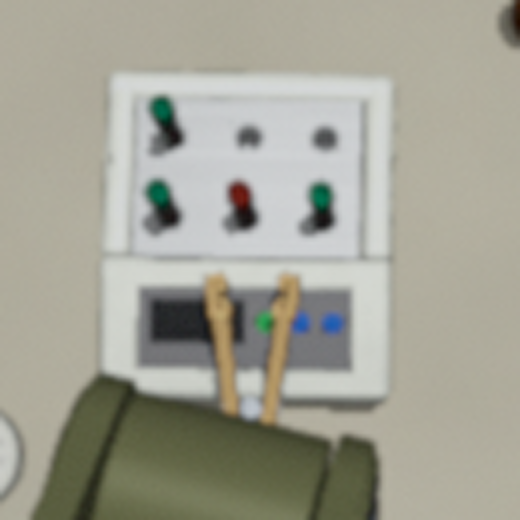

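```bash
python3 -m creep '[{"x":0,"y":-0.15,"z":0,"roll":0,"fingers":20},{"x":0.3,"y":0,"z":0,"roll":0,"fingers":20},{"x":0.4,"y":0,"z":0,"roll":0,"fingers":20},{"x":0.4,"y":0,"z":0,"roll":0,"fingers":20},{"x":0.3,"y":0,"z":0,"roll":0,"fingers":20},{"x":0.2,"y":0,"z":0,"roll":0,"fingers":20},{"x":0.08,"y":0,"z":0,"roll":0,"fingers":20},{"x":0,"y":0,"z":0,"roll":0,"fingers":20}]' 40
python3 - <<'E'
from h import *
need([.4345,-.0335,.080],2.3)
for c in("side","top"):
    p=env.capture(c);pts(p,["holder_notch_right","holder_notch_left","red_tube_neck"],env.spot_point)
m,l,s,ce=blobs(p,"red");print([np.round(ray(p,ce[i],.13),4).tolist() for i in range(1,len(s)) if s[i,4]>8 and 215<ce[i][0]<285 and 185<ce[i][1]<235])
cv2.imwrite("pics/h.png",cv2.resize(p["pixels"][180:270,200:300],None,fx=5,fy=5,interpolation=cv2.INTER_CUBIC))
E
```

```text
time: 12.53
tcp_pos: [0.4346, -0.0369, 0.079]
orientation: [-0.0, 1.0, 0.018, -0.0]
force: [1.0, -0.8, -0.9]
finger_gap: 0.0251
finger_force: 39.9
t 12.53 tcp [ 0.4346 -0.0369  0.079 ] head 2.11 gap 0.0251 ff 39.93 F [ 1.  -0.8 -0.9] NEED roll -0.19 units [-0.    -0.113 -0.034]
holder_notch_right [ 0.5572 -0.0469  0.0988] 0.86
holder_notch_left [ 0.5534 -0.0147  0.102 ] 0.6
red_tube_neck [ 0.5568 -0.0369  0.1051] 0.48
holder_notch_right [ 0.5628 -0.044   0.1011] 0.85
holder_notch_left [ 0.5614 -0.0188  0.1032] 0.47
red_tube_neck [ 0.5617 -0.0322  0.107 ] 0.38
[[0.5561, -0.0317, 0.13]]
```

View pics/h.png

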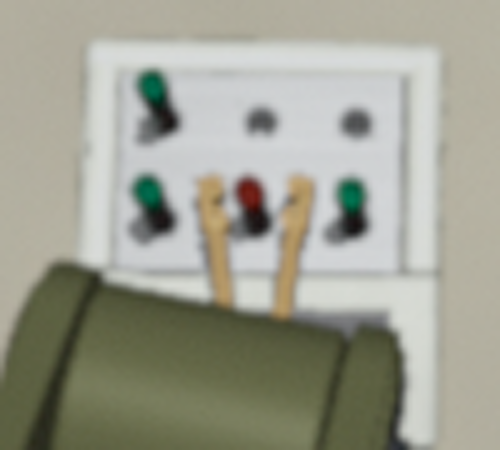

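```bash
python3 -m creep '[{"x":0,"y":0,"z":0,"roll":0,"fingers":28},{"x":0,"y":0,"z":0,"roll":0,"fingers":31},{"x":0,"y":0,"z":0,"roll":0,"fingers":34},{"x":0,"y":0,"z":0,"roll":0,"fingers":37},{"x":0,"y":0,"z":0,"roll":0,"fingers":40},{"x":0,"y":0,"z":0,"roll":0,"fingers":43},{"x":0,"y":0,"z":0,"roll":0,"fingers":46},{"x":0,"y":0,"z":0,"roll":0,"fingers":50},{"x":0,"y":0,"z":0,"roll":0,"fingers":60},{"x":0,"y":0,"z":0,"roll":0,"fingers":70}]' 40
python3 -m creep '[{"x":0,"y":0,"z":0,"roll":0,"fingers":80},{"x":0,"y":0,"z":0,"roll":0,"fingers":80},{"x":0,"y":0,"z":0,"roll":0,"fingers":80}]'
python3 - <<'E'
from h import *
for c in("side","top"):
    p=env.capture(c);pickle.dump(p,open(c+"4.pkl","wb"));pts(p,["holder","holder_notch_right","holder_notch_left","red_tube","red_tube_neck"],env.spot_point)
    if c=="side":cv2.imwrite("pics/i.png",cv2.resize(p["pixels"][130:260,180:340],None,fx=4,fy=4,interpolation=cv2.INTER_CUBIC))
E
```

```text
time: 13.77
tcp_pos: [0.4345, -0.037, 0.0792]
orientation: [-0.0, 1.0, 0.018, 0.0]
force: [0.4, 0.3, 0.4]
finger_gap: 0.0691
finger_force: 0.0
time: 14.02
tcp_pos: [0.4345, -0.037, 0.0792]
orientation: [-0.0, 1.0, 0.018, -0.0]
force: [-0.1, 0.6, -0.3]
finger_gap: 0.08
finger_force: 0.0
holder_notch_right [ 0.5532 -0.0372  0.082 ] 0.88
holder_notch_left [ 0.5514 -0.0226  0.0875] 0.79
red_tube_neck [ 0.5563 -0.0357  0.1043] 0.63
holder [ 0.4961 -0.0313  0.0657] 0.44
holder_notch_right [ 0.5555 -0.0359  0.0838] 0.47
holder_notch_left [ 0.5574 -0.0744  0.0296] 0.53
holder_notch_left [ 0.5541 -0.0265  0.0891] 0.49
red_tube [ 0.559  -0.0293  0.0327] 0.5
red_tube_neck [0.4296 0.1209 0.0025] 0.61
red_tube_neck [ 0.5576 -0.0323  0.1066] 0.42
red_tube_neck [ 0.4951 -0.0291  0.0638] 0.35
```

View pics/i.png

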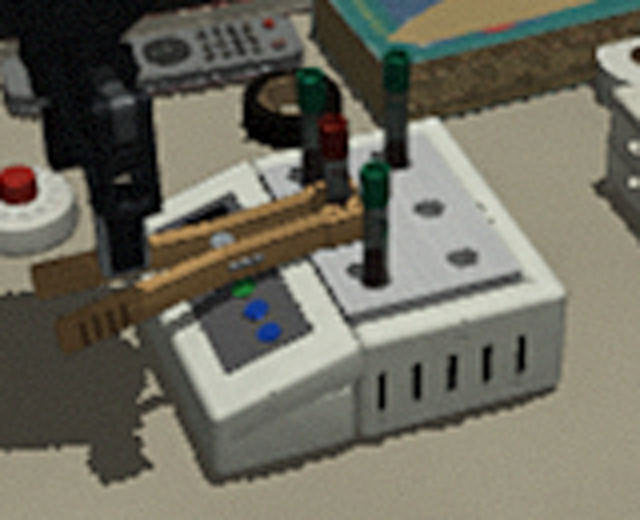

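```bash
python3 - <<'E'
from h import *
p=pickle.load(open("side4.pkl","rb"))
def zat(xy,row):
    zs=np.linspace(0,.15,301);r=[proj(p,[*xy,z])[1] for z in zs];i=np.argmin(abs(np.array(r)-row));return zs[i],np.round(proj(p,[*xy,zs[i]]),1)
print("handle end bottom right",zat((.407,-.0585),218), "want col196")
print("left handle end bottom",zat((.407,-.0035),130+297/4),"want col",180+35/4)
print("jaw tip bottom right",zat((.569,-.048),130+238/4),"want col",180+360/4)
print("pivot top",zat((.497,-.032),130+241/4),"want col",180+221/4)
need([.525,-.0325,.12],1.5)
E
```

```text
handle end bottom right (np.float64(0.0585), array([194.7, 218. ])) want col196
left handle end bottom (np.float64(0.049), array([188.4, 204.3])) want col 188.75
jaw tip bottom right (np.float64(0.0735), array([274.8, 189.5])) want col 270.0
pivot top (np.float64(0.0795), array([236.5, 190.3])) want col 235.25
t 14.62 tcp [ 0.4345 -0.037   0.0792] head 2.1 gap 0.0804 ff 0.0 F [-0.2  0.2  0.6] NEED roll 0.6 units [ 3.021 -0.071 -1.361]
```

```bash
python3 -m creep '[{"x":0,"y":0,"z":-0.4,"roll":0,"fingers":80},{"x":0,"y":0,"z":-0.7,"roll":0,"fingers":70},{"x":0,"y":0,"z":-0.5,"roll":0,"fingers":55},{"x":0.4,"y":0,"z":0,"roll":0.6,"fingers":55},{"x":0.7,"y":0,"z":0,"roll":0,"fingers":55},{"x":0.7,"y":-0.07,"z":0,"roll":0,"fingers":55},{"x":0.7,"y":0,"z":0,"roll":0,"fingers":55},{"x":0.4,"y":0,"z":0,"roll":0,"fingers":55},{"x":0.12,"y":0,"z":0,"roll":0,"fingers":55},{"x":0,"y":0,"z":0,"roll":0,"fingers":55}]' 25
python3 -c "
from h import *
need([.525,-.0325,.064],1.5)"
```

```text
time: 15.45
tcp_pos: [0.5251, -0.0324, 0.1268]
orientation: [-0.0, 1.0, 0.013, -0.0]
force: [-0.2, 0.7, -0.9]
finger_gap: 0.0552
finger_force: 0.0
t 15.45 tcp [ 0.5251 -0.0324  0.1268] head 1.5 gap 0.0552 ff 0.0 F [-0.2  0.7 -0.9] NEED roll 0.0 units [-0.003  0.005  2.094]
```

```bash
python3 -m creep '[{"x":0,"y":0,"z":0.5,"roll":0,"fingers":55},{"x":0,"y":0,"z":0.7,"roll":0,"fingers":50},{"x":0,"y":0,"z":0.5,"roll":0,"fingers":45},{"x":0,"y":0,"z":0.3,"roll":0,"fingers":45},{"x":0,"y":0,"z":0.09,"roll":0,"fingers":45},{"x":0,"y":0,"z":0,"roll":0,"fingers":45},{"x":0,"y":0,"z":0,"roll":0,"fingers":38},{"x":0,"y":0,"z":0,"roll":0,"fingers":32},{"x":0,"y":0,"z":0,"roll":0,"fingers":28},{"x":0,"y":0,"z":0,"roll":0,"fingers":24}]' 25
python3 -m creep '[{"x":0,"y":0,"z":0,"roll":0,"fingers":20},{"x":0,"y":0,"z":0,"roll":0,"fingers":20}]'
```

```text
time: 16.28
tcp_pos: [0.5253, -0.0324, 0.0651]
orientation: [0.0, 1.0, 0.013, 0.001]
force: [-0.7, 0.5, 1.5]
finger_gap: 0.0241
finger_force: 1.1
time: 16.45
tcp_pos: [0.5253, -0.0325, 0.0652]
orientation: [0.0, 1.0, 0.013, 0.001]
force: [-0.4, -0.4, 5.5]
finger_gap: 0.0198
finger_force: 2.9
```

```bash
python3 -m creep '[{"x":0,"y":0,"z":0,"roll":0,"fingers":35},{"x":0,"y":0,"z":0,"roll":0,"fingers":48},{"x":0,"y":0,"z":0.1,"roll":0,"fingers":48},{"x":0,"y":0,"z":0.06,"roll":0,"fingers":48},{"x":0,"y":0,"z":0,"roll":0,"fingers":48}]' 25
python3 - <<'E'
from h import *
need([.525,-.0325,.06],1.5)
for c in("side","top","side"):
    p=env.capture(c);pts(p,["holder","holder_notch_right","holder_notch_left","red_tube_neck"],env.spot_point)
    for k in env.outline_of(p,"holder")[:1]:print(c,k["p"],int(k["mask"].sum()));pickle.dump((p,k["mask"]),open(c+"5.pkl","wb"))
E
```

```text
time: 16.87
tcp_pos: [0.5246, -0.0324, 0.059]
orientation: [-0.0, 1.0, 0.013, -0.001]
force: [-0.6, 0.4, 0.1]
finger_gap: 0.048
finger_force: 0.0
t 16.87 tcp [ 0.5246 -0.0324  0.059 ] head 1.5 gap 0.048 ff 0.0 F [-0.6  0.4  0.1] NEED roll -0.0 units [ 0.013  0.005 -0.033]
holder [ 0.4917 -0.0364  0.0739] 0.71
holder [0.426  0.1243 0.0014] 0.32
holder_notch_right [ 0.5518 -0.0366  0.0837] 0.86
side 0.9 1236
holder [ 0.4916 -0.0318  0.071 ] 0.77
holder_notch_right [ 0.5557 -0.0349  0.0844] 0.96
side 0.91 1215
```

```bash
python3 -m creep '[{"x":0,"y":0,"z":0,"roll":0,"fingers":40},{"x":0,"y":0,"z":0,"roll":0,"fingers":35},{"x":0,"y":0,"z":0,"roll":0,"fingers":31},{"x":0,"y":0,"z":0,"roll":0,"fingers":28},{"x":0,"y":0,"z":0,"roll":0,"fingers":26}]' 25
python3 -m creep '[{"x":0,"y":0,"z":0,"roll":0,"fingers":24},{"x":0,"y":0,"z":0,"roll":0,"fingers":22},{"x":0,"y":0,"z":0,"roll":0,"fingers":20}]' 25
```

```text
time: 18.18
tcp_pos: [0.525, -0.0324, 0.0598]
orientation: [-0.0, 1.0, 0.013, 0.0]
force: [-0.9, 0.1, 1.4]
finger_gap: 0.0264
finger_force: 24.0
time: 18.43
tcp_pos: [0.525, -0.0324, 0.0598]
orientation: [-0.0, 1.0, 0.013, 0.0]
force: [-1.2, 1.1, 2.8]
finger_gap: 0.0266
finger_force: 24.6
```

```bash
python3 -m creep '[{"x":0,"y":0,"z":-0.1,"roll":0,"fingers":20},{"x":0,"y":0,"z":-0.2,"roll":0,"fingers":20},{"x":0,"y":0,"z":-0.3,"roll":0,"fingers":20},{"x":0,"y":0,"z":-0.4,"roll":0,"fingers":20},{"x":0,"y":0,"z":-0.4,"roll":0,"fingers":20},{"x":0,"y":0,"z":-0.4,"roll":0,"fingers":20},{"x":0,"y":0,"z":-0.4,"roll":0,"fingers":20},{"x":0,"y":0,"z":-0.4,"roll":0,"fingers":20},{"x":0,"y":0,"z":-0.3,"roll":0,"fingers":20},{"x":0,"y":0,"z":-0.1,"roll":0,"fingers":20}]' 30
python3 - <<'E'
from h import *
need([.525,-.0325,.06],1.5)
for c in("side","top","side"):
    p=env.capture(c);pickle.dump(p,open(c+"6.pkl","wb"));pts(p,["holder","holder_notch_right","holder_notch_left","red_tube","red_tube_neck","green_tube_a"],env.spot_point)
E
```

```text
time: 19.27
tcp_pos: [0.5256, -0.0325, 0.1517]
orientation: [0.0, 1.0, 0.013, 0.001]
force: [0.7, -0.5, 0.4]
finger_gap: 0.0265
finger_force: 29.7
t 19.27 tcp [ 0.5256 -0.0325  0.1517] head 1.5 gap 0.0265 ff 29.68 F [ 0.7 -0.5  0.4] NEED roll -0.0 units [-1.900e-02  1.000e-03  3.057e+00]
holder [ 0.4924 -0.0338  0.1629] 0.93
holder_notch_right [ 0.5525 -0.0383  0.1737] 0.6
red_tube [ 0.5612 -0.0357  0.1197] 0.67
holder_notch_right [ 5.601e-01 -2.490e-02  3.000e-04] 0.61
holder_notch_right [ 0.5503 -0.0224  0.1768] 0.6
holder_notch_right [ 0.552  -0.04    0.1742] 0.59
holder_notch_left [ 0.5526 -0.0248  0.1801] 0.72
red_tube [ 0.5623 -0.0369  0.1196] 0.55
red_tube [ 0.5531 -0.0349  0.1946] 0.2
red_tube_neck [ 0.5536 -0.0288  0.1964] 0.46
```

```bash
python3 -m creep '[{"x":0,"y":0,"z":-0.4,"roll":0,"fingers":20},{"x":0,"y":0,"z":-0.5,"roll":0,"fingers":20},{"x":0,"y":0,"z":-0.3,"roll":0,"fingers":20},{"x":0,"y":0,"z":0,"roll":-4,"fingers":20},{"x":0,"y":0,"z":0,"roll":-7,"fingers":20},{"x":0,"y":0,"z":0,"roll":-7,"fingers":20},{"x":0,"y":0,"z":0,"roll":-7,"fingers":20},{"x":0,"y":0,"z":0,"roll":-7,"fingers":20},{"x":0,"y":0,"z":0,"roll":-7,"fingers":20},{"x":0,"y":0,"z":0,"roll":-7,"fingers":20}]' 30
python3 -m creep '[{"x":0,"y":0,"z":0,"roll":-7,"fingers":20},{"x":0,"y":0,"z":0,"roll":-7,"fingers":20},{"x":0,"y":0,"z":0,"roll":-7,"fingers":20},{"x":0,"y":0,"z":0,"roll":-7,"fingers":20},{"x":0,"y":0,"z":0,"roll":-7,"fingers":20},{"x":0,"y":0,"z":0,"roll":-7,"fingers":20},{"x":0,"y":0,"z":0,"roll":-6,"fingers":20},{"x":0,"y":0,"z":0,"roll":-3,"fingers":20},{"x":0,"y":0,"z":0,"roll":0,"fingers":20}]' 30
python3 - <<'E'
from h import *
need([.61,-.165,.187],92)
for c in("top","side"):
    p=env.capture(c);pickle.dump(p,open(c+"7.pkl","wb"));pts(p,["holder","holder_notch_right","holder_notch_left","red_tube","red_tube_neck"],env.spot_point)
E
```

```text
time: 21.15
tcp_pos: [0.525, -0.0324, 0.1857]
orientation: [0.0, 0.914, 0.405, 0.0]
force: [0.3, 0.5, -0.9]
finger_gap: 0.026
finger_force: 29.7
time: 21.9
tcp_pos: [0.525, -0.0324, 0.1857]
orientation: [0.0, 0.652, 0.758, 0.0]
force: [-0.8, 0.9, 0.3]
finger_gap: 0.026
finger_force: 29.7
t 21.9 tcp [ 0.525  -0.0324  0.1857] head 98.64 gap 0.026 ff 29.67 F [-0.8  0.9  0.3] NEED roll 6.64 units [-4.517  2.678 -0.043]
holder [ 0.5259 -0.0612  0.1971] 0.64
holder_notch_left [ 0.513  -0.0042  0.2165] 0.55
red_tube [ 0.5257 -0.0068  0.1546] 0.45
red_tube_neck [ 0.5238 -0.0078  0.2314] 0.55
```

```bash
python3 -m creep '[{"x":0,"y":0,"z":0,"roll":6.6,"fingers":20},{"x":-0.3,"y":0.2,"z":0,"roll":0,"fingers":20},{"x":-0.6,"y":0.4,"z":0,"roll":0,"fingers":20},{"x":-0.7,"y":0.4,"z":0,"roll":0,"fingers":20},{"x":-0.7,"y":0.4,"z":0,"roll":0,"fingers":20},{"x":-0.7,"y":0.4,"z":0,"roll":0,"fingers":20},{"x":-0.7,"y":0.4,"z":0,"roll":0,"fingers":20},{"x":-0.6,"y":0.3,"z":0,"roll":0,"fingers":20},{"x":-0.22,"y":0.18,"z":0,"roll":0,"fingers":20},{"x":0,"y":0,"z":0,"roll":0,"fingers":20}]' 30
python3 - <<'E'
from h import *
need([.61,-.165,.091],92)
for c in("top","side"):
    p=env.capture(c);pts(p,["holder","holder_notch_right","holder_notch_left","red_tube","red_tube_neck"],env.spot_point)
E
```

```text
time: 23.33
tcp_pos: [0.6103, -0.1668, 0.185]
orientation: [-0.0, 0.695, 0.719, -0.0]
force: [-0.7, 0.6, -1.3]
finger_gap: 0.0266
finger_force: 29.7
t 23.33 tcp [ 0.6103 -0.1668  0.185 ] head 91.92 gap 0.0266 ff 29.69 F [-0.7  0.6 -1.3] NEED roll -0.08 units [ 0.061 -0.007  3.132]
holder [0.5992 0.0107 0.0271] 0.75
holder [ 0.6112 -0.1952  0.1978] 0.97
holder_notch_right [ 0.6136 -0.1358  0.2104] 0.9
holder_notch_left [ 0.5994 -0.134   0.2146] 0.94
red_tube [ 0.6134 -0.1362  0.1567] 0.53
```

```bash
python3 -m creep '[{"x":0,"y":0,"z":0.4,"roll":0,"fingers":20},{"x":0,"y":0,"z":0.6,"roll":0,"fingers":20},{"x":0,"y":0,"z":0.6,"roll":0,"fingers":20},{"x":0,"y":0,"z":0.6,"roll":0,"fingers":20},{"x":0,"y":0,"z":0.6,"roll":0,"fingers":20},{"x":0,"y":0,"z":0.5,"roll":0,"fingers":20},{"x":0.2,"y":0,"z":0.2,"roll":0,"fingers":20},{"x":0.3,"y":0,"z":0,"roll":0,"fingers":20},{"x":0.1,"y":0,"z":0,"roll":0,"fingers":20},{"x":0,"y":0,"z":0,"roll":0,"fingers":20}]' 20
python3 -m creep '[{"x":0.1,"y":0,"z":0,"roll":0,"fingers":20},{"x":0.1,"y":0,"z":0,"roll":0,"fingers":20},{"x":0.1,"y":0,"z":0,"roll":0,"fingers":20},{"x":0,"y":0,"z":0,"roll":0,"fingers":20}]' 20
python3 - <<'E'
from h import *
need([.61,-.104,.09],92)
for c in("top","side"):
    p=env.capture(c);pts(p,["holder","holder_notch_right","holder_notch_left","red_tube","red_tube_neck"],env.spot_point)
E
```

```text
time: 24.77
tcp_pos: [0.6096, -0.1464, 0.0816]
orientation: [0.001, 0.695, 0.719, 0.0]
force: [-0.3, -2.0, -2.4]
finger_gap: 0.026
finger_force: 29.7
time: 25.1
tcp_pos: [0.6099, -0.1393, 0.0826]
orientation: [0.002, 0.695, 0.719, 0.0]
force: [1.2, -7.7, 1.7]
finger_gap: 0.0267
finger_force: 34.1
t 25.1 tcp [ 0.6099 -0.1393  0.0826] head 91.89 gap 0.0267 ff 34.11 F [ 1.2 -7.7  1.7] NEED roll -0.11 units [ 1.176  0.046 -0.247]
holder [ 0.6102 -0.1675  0.0986] 0.87
holder_notch_right [ 0.6138 -0.1102  0.1036] 0.96
holder_notch_left [ 0.6008 -0.113   0.1077] 0.72
red_tube [ 0.6123 -0.1229  0.0509] 0.59
red_tube_neck [ 0.4258  0.1253 -0.002 ] 0.73
```

```bash
python3 -m creep '[{"x":0.12,"y":0,"z":-0.02,"roll":0,"fingers":20},{"x":0.12,"y":0,"z":-0.02,"roll":0,"fingers":20},{"x":0.12,"y":0,"z":-0.02,"roll":0,"fingers":20},{"x":0,"y":0,"z":0,"roll":0,"fingers":20}]' 20
python3 - <<'E'
from h import *
need([.61,-.104,.09],92)
for c in("top","side"):
    p=env.capture(c);pts(p,["holder","holder_notch_right","holder_notch_left","red_tube","red_tube_neck"],env.spot_point)
E
```

```text
time: 26.03
tcp_pos: [0.61, -0.1287, 0.0851]
orientation: [0.003, 0.695, 0.719, 0.001]
force: [0.6, -8.8, 7.1]
finger_gap: 0.0262
finger_force: 37.3
t 26.03 tcp [ 0.61   -0.1287  0.0851] head 91.88 gap 0.0262 ff 37.3 F [ 0.6 -8.8  7.1] NEED roll -0.12 units [ 0.823  0.03  -0.164]
holder [ 0.6137 -0.1633  0.0999] 0.76
holder [ 0.6091 -0.165   0.1026] 0.91
holder_notch_right [ 0.6153 -0.1042  0.1041] 0.76
holder_notch_left [ 0.6007 -0.1026  0.1095] 0.94
red_tube [ 0.612  -0.1224  0.051 ] 0.39
```

```bash
python3 -m creep '[{"x":0,"y":0,"z":0,"roll":0,"fingers":26.2},{"x":0,"y":0,"z":0,"roll":0,"fingers":26.2}]' 20
python3 -m creep '[{"x":0,"y":0,"z":0,"roll":0,"fingers":26.6},{"x":0,"y":0,"z":0,"roll":0,"fingers":26.6}]' 20
python3 -m creep '[{"x":0,"y":0,"z":0,"roll":0,"fingers":26.9},{"x":0,"y":0,"z":0,"roll":0,"fingers":26.9}]' 20
```

```text
time: 26.8
tcp_pos: [0.6099, -0.129, 0.085]
orientation: [0.003, 0.695, 0.719, 0.001]
force: [1.4, -8.2, 7.9]
finger_gap: 0.0265
finger_force: 34.8
time: 26.97
tcp_pos: [0.6098, -0.129, 0.0849]
orientation: [0.003, 0.696, 0.719, 0.001]
force: [0.1, -8.7, 8.0]
finger_gap: 0.0263
finger_force: 27.1
time: 27.13
tcp_pos: [0.6098, -0.1288, 0.0848]
orientation: [0.002, 0.695, 0.719, 0.001]
force: [1.4, -6.7, 6.5]
finger_gap: 0.0269
finger_force: 21.3
```

```bash
python3 -m creep '[{"x":0,"y":0,"z":0,"roll":0,"fingers":27.2},{"x":0,"y":0,"z":0,"roll":0,"fingers":27.4},{"x":0.1,"y":0,"z":-0.04,"roll":0,"fingers":27.4},{"x":0.1,"y":0,"z":-0.04,"roll":0,"fingers":27.4},{"x":0.1,"y":0,"z":-0.04,"roll":0,"fingers":27.4},{"x":0,"y":0,"z":0,"roll":0,"fingers":27.4}]' 20
python3 - <<'E'
from h import *
need([.61,-.104,.09],92)
for c in("top","side"):
    p=env.capture(c);pts(p,["holder","holder_notch_right","holder_notch_left","red_tube","red_tube_neck"],env.spot_point)
E
```

```text
time: 27.63
tcp_pos: [0.6085, -0.1178, 0.0866]
orientation: [0.0, 0.695, 0.719, 0.0]
force: [-0.5, -2.6, 4.0]
finger_gap: 0.0273
finger_force: 11.3
t 27.63 tcp [ 0.6085 -0.1178  0.0866] head 91.93 gap 0.0273 ff 11.27 F [-0.5 -2.6  4. ] NEED roll -0.07 units [ 0.457  0.068 -0.113]
holder [ 0.6093 -0.1571  0.1094] 0.68
holder_notch_right [ 0.6135 -0.1547  0.1096] 0.32
holder [ 0.6106 -0.1597  0.114 ] 0.85
holder_notch_right [ 0.6117 -0.0992  0.0982] 0.59
holder_notch_left [ 0.5989 -0.097   0.1055] 0.89
red_tube_neck [ 0.6079 -0.0938  0.1241] 0.52
```

```bash
python3 -m creep '[{"x":0,"y":0,"z":-0.1,"roll":0,"fingers":27.5},{"x":0.1,"y":0,"z":-0.1,"roll":0,"fingers":27.5},{"x":0.12,"y":0,"z":-0.06,"roll":0,"fingers":27.5},{"x":0.12,"y":0,"z":-0.04,"roll":0,"fingers":27.5},{"x":0,"y":0,"z":0,"roll":0,"fingers":27.5}]' 20
python3 - <<'E'
from h import *
need([.61,-.104,.09],92)
for c in("top","side","side"):
    p=env.capture(c);pickle.dump(p,open(c+"8.pkl","wb"));pts(p,["holder","holder_notch_right","holder_notch_left","red_tube","red_tube_neck"],env.spot_point)
E
```

```text
time: 28.65
tcp_pos: [0.608, -0.1074, 0.0955]
orientation: [0.0, 0.695, 0.719, 0.0]
force: [-0.4, -0.1, 0.0]
finger_gap: 0.0274
finger_force: 7.9
t 28.65 tcp [ 0.608  -0.1074  0.0955] head 91.94 gap 0.0274 ff 7.95 F [-0.4 -0.1  0. ] NEED roll -0.06 units [0.113 0.07  0.183]
holder [ 0.6085 -0.1505  0.1285] 0.81
holder [ 0.6091 -0.0811  0.1257] 0.31
holder_notch_right [ 0.6109 -0.0933  0.1055] 0.77
holder_notch_left [ 0.5983 -0.0882  0.1126] 0.8
red_tube [ 0.612  -0.1242  0.0621] 0.62
red_tube_neck [ 0.6078 -0.0844  0.1276] 0.68
holder [ 0.6065 -0.1516  0.1318] 0.93
holder_notch_right [ 0.612  -0.0933  0.1069] 0.63
holder_notch_left [ 0.5983 -0.0928  0.1135] 0.77
red_tube [ 0.613  -0.1229  0.061 ] 0.71
red_tube_neck [ 0.6124 -0.0865  0.1266] 0.7
```

```bash
python3 -m creep '[{"x":0.12,"y":0,"z":0,"roll":0,"fingers":27.4},{"x":0.12,"y":0,"z":-0.04,"roll":0,"fingers":27.4},{"x":0.12,"y":0,"z":-0.06,"roll":0,"fingers":27.4},{"x":0.1,"y":0,"z":-0.06,"roll":0,"fingers":27.4},{"x":0,"y":0,"z":0,"roll":0,"fingers":27.4}]' 20
python3 - <<'E'
from h import *
need([.61,-.104,.09],92)
for c in("top","side","side"):
    p=env.capture(c);pts(p,["holder","holder_notch_right","holder_notch_left","red_tube","red_tube_neck"],env.spot_point)
E
```

```text
time: 29.97
tcp_pos: [0.6077, -0.0938, 0.1005]
orientation: [0.0, 0.695, 0.719, 0.0]
force: [0.3, -0.6, 0.7]
finger_gap: 0.0275
finger_force: 7.7
t 29.97 tcp [ 0.6077 -0.0938  0.1005] head 91.93 gap 0.0275 ff 7.66 F [ 0.3 -0.6  0.7] NEED roll -0.07 units [-0.344  0.065  0.35 ]
holder [ 0.61   -0.1348  0.1324] 0.7
holder [ 0.6076 -0.137   0.1392] 0.61
holder_notch_right [ 0.6147 -0.0797  0.1095] 0.93
holder_notch_right [ 5.601e-01 -2.460e-02 -3.000e-04] 0.65
holder_notch_left [ 0.598  -0.0823  0.1163] 0.76
red_tube [ 0.6156 -0.1168  0.0691] 0.64
red_tube_neck [ 0.6075 -0.0684  0.1232] 0.49
red_tube_neck [ 0.4281  0.1259 -0.0017] 0.2
holder [ 0.6073 -0.1369  0.1379] 0.7
holder [ 0.6942 -0.1925 -0.0012] 0.62
holder_notch_right [ 0.6112 -0.0822  0.1069] 0.87
holder_notch_left [ 0.6013 -0.0805  0.1147] 0.82
red_tube [ 0.6113 -0.1192  0.0704] 0.61
red_tube_neck [ 0.6075 -0.0683  0.1273] 0.68
```

```bash
python3 -m creep '[{"x":0,"y":0,"z":0,"roll":0,"fingers":26},{"x":0,"y":0,"z":0,"roll":0,"fingers":20},{"x":0,"y":0,"z":0,"roll":0,"fingers":20},{"x":0,"y":0,"z":-0.2,"roll":0,"fingers":20},{"x":0,"y":0,"z":-0.4,"roll":0,"fingers":20},{"x":0,"y":0,"z":-0.5,"roll":0,"fingers":20},{"x":0,"y":0,"z":-0.6,"roll":0,"fingers":20},{"x":0,"y":0,"z":-0.6,"roll":0,"fingers":20},{"x":0,"y":0,"z":-0.6,"roll":0,"fingers":20},{"x":0,"y":0,"z":-0.4,"roll":0,"fingers":20}]' 30
python3 -m creep '[{"x":0,"y":0,"z":-0.2,"roll":0,"fingers":20},{"x":0,"y":0,"z":-0.1,"roll":0,"fingers":20},{"x":0,"y":0,"z":0,"roll":0,"fingers":20},{"x":0,"y":0,"z":0,"roll":0,"fingers":20},{"x":0,"y":0,"z":0,"roll":0,"fingers":20}]' 30
python3 - <<'E'
from h import *
need([.61,-.104,.09],92)
for c in("top","side","side","top"):
    p=env.capture(c);pts(p,["holder","holder_notch_right","holder_notch_left","red_tube","red_tube_neck"],env.spot_point)
for k in("green",):
    m,l,s,ce=blobs(p,k);print(k,[np.round(ray(p,ce[i],.13),4).tolist() for i in range(1,len(s)) if s[i,4]>8 and 215<ce[i][0]<285 and 185<ce[i][1]<235])
pts(p,["timer","dropper"],env.spot_point)
E
```

```text
time: 31.7
tcp_pos: [0.6079, -0.0945, 0.202]
orientation: [0.001, 0.695, 0.719, 0.001]
force: [-0.8, -0.2, 0.3]
finger_gap: 0.0266
finger_force: 29.7
time: 32.12
tcp_pos: [0.6072, -0.0944, 0.2069]
orientation: [-0.001, 0.695, 0.719, -0.0]
force: [-0.4, 0.1, -0.2]
finger_gap: 0.0264
finger_force: 29.7
t 32.12 tcp [ 0.6072 -0.0944  0.2069] head 91.9 gap 0.0264 ff 29.74 F [-0.4  0.1 -0.2] NEED roll -0.1 units [-0.322  0.083  3.896]
holder [ 0.6063 -0.136   0.2385] 0.89
red_tube [ 0.7026 -0.196  -0.004 ] 0.49
holder [ 0.607  -0.1386  0.2457] 0.86
holder_notch_right [ 0.613  -0.0782  0.2142] 0.91
holder_notch_right [ 0.6059 -0.1362  0.2471] 0.75
holder_notch_left [ 0.5993 -0.0792  0.2218] 0.87
red_tube [ 0.612  -0.117   0.1749] 0.53
red_tube [ 0.6921 -0.1929 -0.002 ] 0.49
holder [ 0.6058 -0.135   0.247 ] 0.65
holder_notch_left [ 0.5985 -0.0816  0.223 ] 0.56
red_tube [ 0.614  -0.1194  0.1777] 0.75
holder [ 0.6091 -0.1348  0.2421] 0.79
red_tube_neck [ 0.6106 -0.1334  0.241 ] 0.58
green []
dropper [ 7.028e-01 -1.944e-01 -6.000e-04] 0.47
```

```bash
python3 - <<'E'
from h import *
p=env.capture("side");q=pickle.load(open("side.pkl","rb"))
for a in(q,p):
    m,l,s,c=blobs(a,"green");print([np.round(c[i],1).tolist() for i in range(1,len(s)) if s[i,4]>8 and 240<c[i][0]<300 and 130<c[i][1]<200])
pts(p,["timer","dropper","red_tube","red_tube_neck"],env.spot_point)
print(env.sense()["finger_force"])
print(env.finish_job())
E
```

```text
[[257.5, 151.9], [273.3, 175.2]]
[[275.5, 133.9], [257.2, 152.1], [273.2, 176.1]]
timer [0.4245 0.1224 0.003 ] 0.89
dropper [ 0.6951 -0.193  -0.0017] 0.59
red_tube [ 0.6106 -0.1177  0.1744] 0.44
red_tube [ 0.6119 -0.0796  0.2148] 0.34
29.734879732131958
the job is handed in; nothing more can be done
None
```

I handed the job in at about 32 s, with the red-capped tube held in the wooden holder at about 42°, cap up, its bottom about 0.175 m above the bench and the gripper on the holder only; the green tubes, timer and dropper look unmoved. The hand-in returned no verdict, the holder slid about 18 mm down the glass when I first let it clip on, and I viewed 11 pictures instead of the 10 allowed.

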